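# Wind a bench vise open with its crank

## Task

One of the two bench vises holds the black binding base plate. Take that vise's crank by its knob and wind it three full turns anticlockwise (seen from above) so that its jaw backs off the plate, keeping the crank down on its square shaft. Then let go, leaving the crank on the shaft, the plate lying in the vise and the other, empty vise's crank as it was.

Things in the scene. Friction and masses are not known exactly. Their poses are not given: they have to be found in the camera images.
- crank: steel crank on the shaft of the vise holding the plate, loose (0.32 kg), 5 deg play each way. Origin on the shaft axis at the underside of its 32 mm cube hub, 62 mm above the table; z up, +x along the arm to the knob. Knob: black upright cylinder 26 mm across, axis 60 mm out in +x, 34 to 80 mm above the origin, spins freely so the hand need not turn. Arm and hub top at 32 mm
- spindle (a joint): upright 16 mm square shaft through that crank's 17.5 mm socket, its end 4 mm above the hub. In rad, not wrapped: 0 at the start, grows anticlockwise from above, opening the vise (jaw backs off 6 mm a turn); three turns read 18.85; stops at -0.3 and 26.5. Steady friction 0.12 N m; stays where it is left
- plate: black plastic snowboard binding base plate with a grey disc 84 mm across on it, 98 x 200 mm, 38 mm tall at its two side rims, about 0.3 kg, lying loose between the jaws (65 mm tall) of the vise to be opened. Origin: centre of its underside, 30 mm above the table, 185 mm from the crank's axis; y along its long side
- other_grip (a point): middle of the knob of the same kind of crank on the other, empty vise, which stands 0.30 to 0.47 m to one side (knob 26 mm across and 46 mm tall, this point 23 mm below its top, 119 mm above the table, 60 mm from its shaft's axis); to be left alone
Not all that is in view belongs to the job. Leave any green or turquoise look-alike of the crank alone.

How it is judged:
On the way:
1. the crank, held in the fingers, has been wound through its first full turn (value of joint spindle above 6.28 rad and contact force between the fingers and crank above 0.5 N).
At the end, for the whole second after the job is handed in: the shaft stands three turns anticlockwise of its start, to within a quarter of a turn, and is still; the crank is still on the shaft, seated to within 7 mm and upright to within 10 degrees; the base plate lies at rest in the vise within 20 mm of where it was (value of joint spindle between 17.2787 and 20.4203 rad and velocity of joint spindle between -0.1 and 0.1 rad/s and height (world z) of crank below 0.069 m and angle between crank's own z axis and vertical below 0.17 rad and height (world z) of plate between 0.02 and 0.04 m and distance of plate from where it was at the start of the episode below 0.02 m and linear speed of plate below 0.02 m/s); the robot touches nothing.
It fails at once if the crank comes off its square shaft (rises more than 20 mm) (height (world z) of crank above 0.082 m).
It fails at once if the empty vise's crank is turned or lifted (its knob moves more than 20 mm) (distance of other_grip from where it was at the start of the episode above 0.02 m).
It fails at once if the base plate is shoved or lifted more than 20 mm (distance of plate from where it was at the start of the episode above 0.02 m).
It also fails if it takes over 69 s, if anything falls off the work surface, if the arm or the gripper's body presses on something with over 40 N, if the wrist force passes 120 N, or if a joint passes its speed limit or range.

## Robot

A 6-joint arm with a two-finger parallel gripper is mounted at the origin on the work surface. World frame = base frame: x ahead of the robot, y to its left, z up, the work surface at z = 0. Lengths are in m, angles in rad, forces in N, time in s.
With the tool pointing down it reaches from about 0.325 to 0.925 m from the base axis. Payload 3.1 kg.
Tool frame: the origin (TCP) lies at the very end of the fingers, on their centre line; the grasp point (between the pads) lies 19 mm behind it; z points along the fingers, y is the line along which they close (so a half turn about z gives the same grasp; the last joint's range is limited). The gripper opens to 85 mm and grips with 20 to 120 N. Pads are 22 mm wide; open, the fingers measure 114 mm over their backs; the gripper's body (76 mm by 85 mm) begins 54 mm behind the grasp point. The pads swing forward as they close: fully open they stand 13 mm farther back than shut.
Start: joints at [-1.315, 0.217, 1.613, -0, 1.311, -0.112], TCP at [0.225, -0.583, 0.231] pointing down, gripper open.
Joint ranges: [-2.75, 2.75], [-0.78, 2.1], [0.31, 2.55], [-1.13, 4.27], [0.13, 2.63], [-2.58, 2.58]. Speed limits (rad/s): [2.79, 2.79, 3.14, 3.14, 3.14, 3.14].

## Interface

Orientations are given as a rotation vector (axis times angle).
In Python, from rig import ctrl, vision, job gives the robot as it stands.
- The arm moves only by the tool jog_arm, never from a script. Its argument "series" is a list that holds one entry, the list of rows, each a list of 7 numbers: the shift along the tool's x, y, z as a fraction of full scale, then the turn, a rotation vector about the tool's x, y, z as a fraction of full scale, then the gripper command: -1 is fully open, 1 is shut, values between are in proportion. A call has 1 to 20 rows; each row shifts and turns the commanded pose from where the row before left it, along the tool's axes as they then stand; what a row does not reach is not made up. Full scale, the value 1, is 400 mm for a shift and pi/2 rad for a turn. A row lasts 1/12 s, in which the tool goes at most 41.7 mm and 7.16 degrees, less where a joint would pass 70% of its speed; a pose out of reach is approached as far as the arm can. A call with a number of a shift or a turn outside -1 to 1 is refused whole. A call with a gripper value outside its range is refused whole. The fingers move at their own pace and stop on an object; "newtons" is the grip in N (left out, the last holds). Time passes only in rows, so rows that do not move let the fingers close. It gives the time, the measured TCP pose, the force, the opening and the grip force at its end, in the units of the state.
- ctrl.observe(): the state, without advancing time (a new reading comes with each control period).
- vision.capture(name): name is "scene" or "top"; returns (picture, depth): 480x640x3 uint8, blue, green, red; 480x640 float32, m along the optical axis (not along the pixel's ray), 0 where there is no reading.
- vision.get_calibration(name): a dict with "K" (3x3 intrinsics, pixels), "D" ([k1, k2, p1, p2, k3] as OpenCV has them; the pictures are not rectified), "rvec" (rotation vector, rad) and "tvec" (3), from world to camera coordinates, as OpenCV has them. Camera axes: x right, y down, z forward; pixel columns grow to the right and rows downward; lengths in m; the calibration is good to about 2 mm. A picture is of the moment at which its call begins. get_calibration takes no time and is no camera call.
- job.finish_job(): hands the job in; it is judged then, once.
The state is a dict: "clock": time; "joint_positions": joint angles; "joint_vel": joint speeds; "tau": joint torques, N m; "ee_pos": TCP position; "tcp_rot": TCP orientation; "wrist_force": force on the tool from outside, world axes, zero at the start; "ft_torque": the same for the moment, N m; "gripper_width": opening from 0.0 (shut) to 1.0 (fully open); "gripper_force": force on a finger pad.
Only numpy, scipy, OpenCV 4.12 (cv2) and the standard library are available. Lean on these libraries where they do the work, as an engineer would, in place of code of your own. Each camera call takes 0.05 s, during which the arm holds its last target. There are 200 camera calls.

## Working session

There is one attempt and no reset: what is moved stays moved. The work goes in short steps, Python scripts to look and compute and a tool call to move; the robot and the scene stay as the last step left them, time stands still between calls to the robot, and variables do not carry over. Pictures are saved under pics/ and viewed, at most 10 in all, crops included, and the job is handed in when it is done.

Besides the shell and the picture viewer there is one more tool, called as name([rows], argument=value, ...), one row to a line, values as JSON. jog_arm: Moves the arm, as the interface text tells. Its arguments: {"type":"object","properties":{"series":{"type":"array","items":{"type":"array","items":{"type":"array","items":{"type":"number"}}}},"newtons":{"type":"number"}},"required":["series"]}

```bash
mkdir -p pics; ls; cat > h.py <<'E'
import numpy as np, cv2
from rig import ctrl, vision, job
def cloud(name, depth):
    c=vision.get_calibration(name); K=np.array(c["K"],float); D=np.array(c["D"],float)
    R=cv2.Rodrigues(np.array(c["rvec"],float))[0]; t=np.array(c["tvec"],float).ravel()
    v,u=np.mgrid[0:480,0:640]
    n=cv2.undistortPoints(np.stack([u,v],-1).reshape(-1,1,2).astype(float),K,D).reshape(480,640,2)
    P=np.dstack([n*depth[...,None],depth])
    W=(P-t)@R; W[depth==0]=np.nan
    return W
E
python3 - <<'E'
from h import *
for n in("scene","top"):
    p,d=vision.capture(n); cv2.imwrite(f"pics/{n}0.png",p); np.save(f"pics/{n}0.npy",cloud(n,d))
s=ctrl.observe(); print(s)
E
```

```text
pics
{'clock': 0.1, 'joint_positions': array([-1.31522369e+00,  2.17677575e-01,  1.61480076e+00, -8.58761584e-06,
        1.31128973e+00, -1.12191821e-01]), 'joint_vel': array([-0.00070899, -0.00153336, -0.00325467, -0.00080976, -0.00100543,
       -0.00077881]), 'tau': array([-4.60813080e-04, -3.98075438e+01, -3.04969490e+01, -9.29756675e-05,
        4.24546015e-03, -1.62096904e-05]), 'ee_pos': array([ 0.22454091, -0.58247764,  0.23008541]), 'tcp_rot': array([-3.08649601e+00, -5.74039837e-01,  2.57588416e-04]), 'wrist_force': array([-0.33255061,  0.6765275 , -0.26869881]), 'ft_torque': array([-0.01456137,  0.02030494,  0.03405489]), 'gripper_force': 0.0, 'gripper_width': 0.9987343198766364}
```

View pics/top0.png

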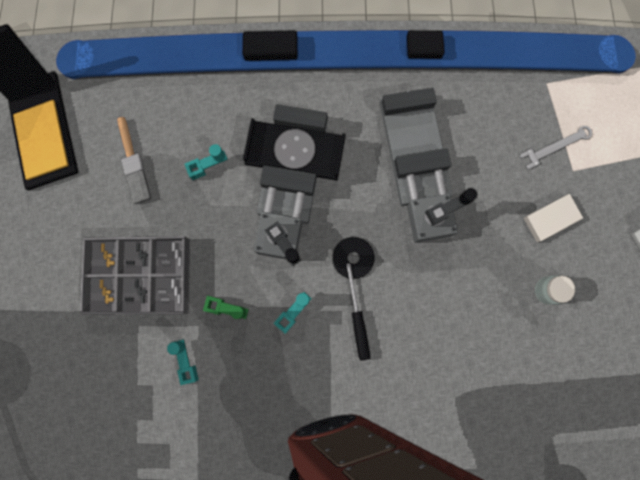

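View pics/scene0.png

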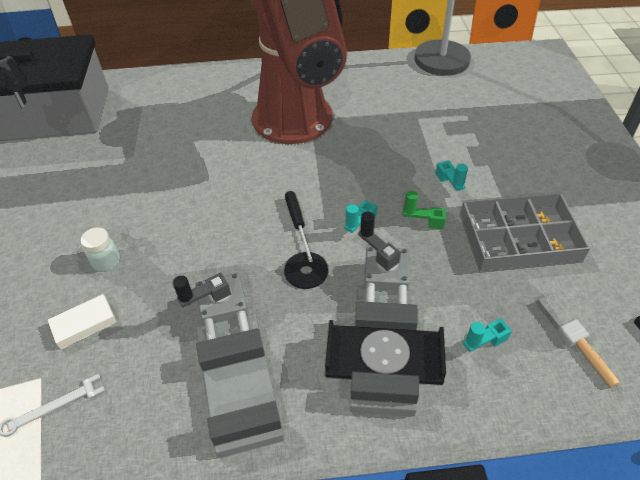

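The top view shows the plate's vise with its crank hub near (276,232) and knob near (292,255). The empty vise's knob is near (468,196), and the plate's disc near (295,149). The scene view has the same knob near (367,223).

```bash
python3 - <<'E'
from h import *
for n,(kx,ky) in {"top":(292,255),"scene":(367,220)}.items():
    W=np.load(f"pics/{n}0.npy"); im=cv2.imread(f"pics/{n}0.png")
    def reg(x0,x1,y0,y1,z0,z1,lab):
        w=W[y0:y1,x0:x1]; m=(w[...,2]>z0)&(w[...,2]<z1); q=w[m]
        if len(q): 
            c,r=cv2.minEnclosingCircle(q[:,:2].astype(np.float32)); print(n,lab,len(q),np.median(q,0).round(4),q.mean(0).round(4),"circ",np.round(c,4),round(r,4))
    if n=="top":
        reg(255,310,215,275,.13,.15,"knobtop"); reg(255,310,215,275,.088,.105,"arm+hub"); reg(262,290,220,242,.0965,.105,"shaft")
        reg(445,490,180,215,.13,.15,"other knob"); reg(270,320,125,175,.03,.08,"disc")
        print(W[232,276],W[255,292])
    else:
        reg(350,385,205,245,.13,.15,"knobtop"); reg(350,410,205,275,.088,.105,"arm+hub"); reg(370,400,240,265,.0965,.105,"shaft")
# crop
a=cv2.imread("pics/top0.png")[210:280,230:330]; cv2.imwrite("pics/crop0.png",cv2.resize(a,(800,560),interpolation=cv2.INTER_CUBIC))
E
```

```text
top knobtop 159 [0.4937 0.1176 0.1414] [0.4933 0.1179 0.1411] circ [0.494  0.1181] 0.013
top arm+hub 444 [0.5334 0.144  0.094 ] [0.5312 0.1436 0.0943] circ [0.5199 0.1356] 0.0462
top shaft 65 [0.5417 0.1512 0.0977] [0.5416 0.1501 0.0981] circ [0.5377 0.1498] 0.0198
top other knob 143 [ 0.6031 -0.2193  0.1405] [ 0.6033 -0.2194  0.1403] circ [ 0.604  -0.2204] 0.0127
top disc 2488 [0.7224 0.1156 0.0485] [0.7223 0.1159 0.0495] circ [0.7235 0.1171] 0.0748
[0.54232214 0.14964351 0.09463435] [0.49230829 0.11577686 0.14026262]
scene knobtop 163 [0.5002 0.1155 0.1403] [0.4988 0.1159 0.1392] circ [0.4954 0.1155] 0.0156
scene arm+hub 509 [0.5324 0.1396 0.0935] [0.5319 0.1388 0.094 ] circ [0.5236 0.1335] 0.0464
scene shaft 46 [0.5456 0.1504 0.0975] [0.546  0.1492 0.0979] circ [0.5433 0.1341] 0.0275
```

View pics/crop0.png

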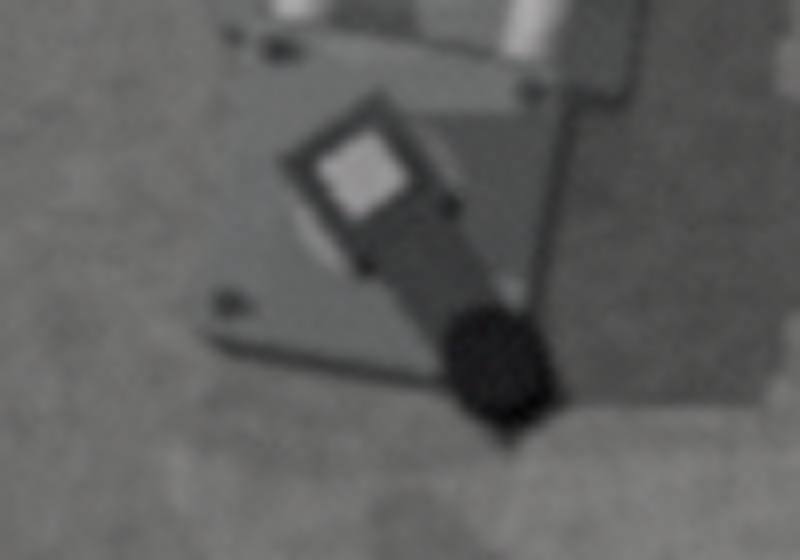

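```bash
cat >> h.py <<'E'
def ray(name,u,v,z):
    c=vision.get_calibration(name); K=np.array(c["K"],float); D=np.array(c["D"],float)
    R=cv2.Rodrigues(np.array(c["rvec"],float))[0]; t=np.array(c["tvec"],float).ravel()
    n=cv2.undistortPoints(np.array([[[u,v]]],float),K,D).ravel()
    d=R.T@np.array([n[0],n[1],1]); o=-R.T@t
    return (o+d*(z-o[2])/d[2]).round(4)
E
python3 - <<'E'
from h import *
from scipy.spatial.transform import Rotation as R
for n,(x0,x1,y0,y1) in {"top":(262,290,220,242),"scene":(372,398,242,266)}.items():
    g=cv2.imread(f"pics/{n}0.png").min(2)[y0:y1,x0:x1].astype(int)
    m=(g>130).astype(np.uint8); k,l,s,c=cv2.connectedComponentsWithStats(m)
    for i in range(1,k):
        if s[i,4]>15: u,v=c[i]+[x0,y0]; print(n,s[i,4],u,v,ray(n,u,v,.098))
print("knob top",ray("top",292,254.5,.142),ray("scene",368,216,.142))
s=ctrl.observe(); print(R.from_rotvec(s["tcp_rot"]).as_matrix().round(3))
E
```

```text
top 46 274.89130434782606 231.3913043478261 [0.543  0.1515 0.098 ]
scene 32 394.46875 243.875 [0.5329 0.1634 0.098 ]
scene 65 388.83076923076925 250.24615384615385 [0.5468 0.1503 0.098 ]
scene 18 373.22222222222223 252.55555555555554 [0.5489 0.1206 0.098 ]
knob top [0.493  0.1157 0.142 ] [0.4968 0.117  0.142 ]
[[ 0.933  0.36  -0.001]
 [ 0.36  -0.933  0.002]
 [ 0.    -0.002 -1.   ]]
```

jog_arm([
  [[0, 0, 0, 0, 0, -0.0766, -1], [0, 0, 0, 0, 0, -0.0766, -1], [0, 0, 0, 0, 0, -0.0766, -1], [0, 0, 0, 0, 0, -0.0766, -1], [0, 0, 0, 0, 0, -0.0766, -1], [0, 0, 0, 0, 0, -0.0766, -1], [0, 0, 0, 0, 0, -0.0766, -1], [0, 0, 0, 0, 0, -0.0766, -1], [0, 0, 0, 0, 0, -0.0766, -1], [0, 0, 0, 0, 0, -0.0766, -1], [0, 0, 0, 0, 0, 0, -1]],
], newtons=25)

```text
clock: 1.02
ee_pos: [0.2246, -0.5827, 0.2305]
tcp_rot: [-2.218, -2.223, -0.001]
wrist_force: [-0.6, -0.6, -0.3]
gripper_width: 1.003
gripper_force: 0.0
```

jog_arm([
  [[0.0874, 0.0338, 0, 0, 0, 0, -1], [0.0874, 0.0338, 0, 0, 0, 0, -1], [0.0874, 0.0338, 0, 0, 0, 0, -1], [0.0874, 0.0338, 0, 0, 0, 0, -1], [0.0874, 0.0338, 0, 0, 0, 0, -1], [0.0874, 0.0338, 0, 0, 0, 0, -1], [0.0874, 0.0338, 0, 0, 0, 0, -1], [0.0874, 0.0338, 0, 0, 0, 0, -1], [0.0874, 0.0338, 0, 0, 0, 0, -1], [0.0874, 0.0338, 0, 0, 0, 0, -1], [0.0874, 0.0338, 0, 0, 0, 0, -1], [0.0874, 0.0338, 0, 0, 0, 0, -1], [0.0874, 0.0338, 0, 0, 0, 0, -1], [0.0874, 0.0338, 0, 0, 0, 0, -1], [0.0874, 0.0338, 0, 0, 0, 0, -1], [0.0874, 0.0338, 0, 0, 0, 0, -1], [0.0874, 0.0338, 0, 0, 0, 0, -1], [0.0874, 0.0338, 0, 0, 0, 0, -1], [0.0874, 0.0338, 0, 0, 0, 0, -1], [0.0874, 0.0338, 0, 0, 0, 0, -1]],
])

```text
clock: 2.68
ee_pos: [0.4951, 0.1181, 0.2311]
tcp_rot: [2.224, 2.218, -0.0]
wrist_force: [1.3, -1.4, 0.8]
gripper_width: 1.001
gripper_force: 0.0
```

jog_arm([
  [[0, 0, 0, 0, 0, 0, -1], [0, 0, 0, 0, 0, 0, -1], [0, 0, 0, 0, 0, 0, -1]],
])

```text
clock: 2.93
ee_pos: [0.4944, 0.1157, 0.2308]
tcp_rot: [-2.222, -2.22, 0.002]
wrist_force: [0.2, -0.5, -0.2]
gripper_width: 1.006
gripper_force: 0.0
```

jog_arm([
  [[0, 0, 0.04, 0, 0, 0, -1], [0, 0, 0.04, 0, 0, 0, -1], [0, 0, 0.04, 0, 0, 0, -1], [0, 0, 0.04, 0, 0, 0, -1], [0, 0, 0.04, 0, 0, 0, -1], [0, 0, 0.04, 0, 0, 0, -1], [0, 0, 0.04, 0, 0, 0, -1], [0, 0, 0.04, 0, 0, 0, -1], [0, 0, 0, 0, 0, 0, -1], [0, 0, 0, 0, 0, 0, -1]],
])

```text
clock: 3.77
ee_pos: [0.4937, 0.1145, 0.1025]
tcp_rot: [-2.223, -2.217, 0.004]
wrist_force: [-0.2, -0.2, 1.1]
gripper_width: 0.996
gripper_force: 0.0
```

jog_arm([
  [[0, 0, 0, 0, 0, 0, 1], [0, 0, 0, 0, 0, 0, 1], [0, 0, 0, 0, 0, 0, 1], [0, 0, 0, 0, 0, 0, 1], [0, 0, 0, 0, 0, 0, 1], [0, 0, 0, 0, 0, 0, 1], [0, 0, 0, 0, 0, 0, 1], [0, 0, 0, 0, 0, 0, 1], [0, 0, 0, 0, 0, 0, 1], [0, 0, 0, 0, 0, 0, 1], [0, 0, 0, 0, 0, 0, 1], [0, 0, 0, 0, 0, 0, 1]],
], newtons=25)

```text
clock: 4.77
ee_pos: [0.4954, 0.116, 0.1039]
tcp_rot: [2.221, 2.221, 0.001]
wrist_force: [-2.4, -1.0, 5.2]
gripper_width: 0.294
gripper_force: 28.9
```

```bash
python3 - <<'E'
from h import *
for n in("scene","top"):
    p,d=vision.capture(n); cv2.imwrite(f"pics/{n}1.png",p)
a=cv2.imread("pics/scene1.png")[140:320,290:490]; cv2.imwrite("pics/crop1.png",cv2.resize(a,(660,594),interpolation=cv2.INTER_CUBIC))
s=ctrl.observe(); print({k:np.round(s[k],4) for k in("ee_pos","wrist_force","ft_torque","gripper_width","gripper_force")})
E
```

```text
{'ee_pos': array([0.4953, 0.116 , 0.1039]), 'wrist_force': array([-1.1249, -1.4972,  5.5721]), 'ft_torque': array([-0.1582,  0.1473,  0.0249]), 'gripper_width': np.float64(0.2953), 'gripper_force': np.float64(28.8598)}
```

View pics/crop1.png

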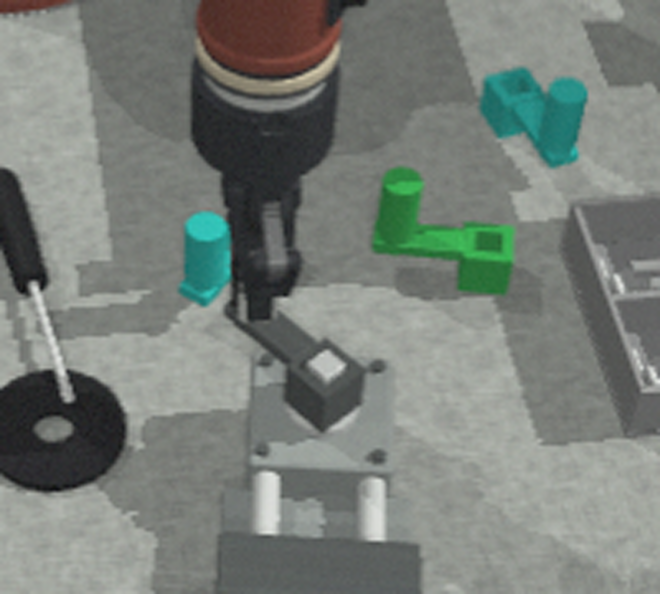

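The scene crop shows the fingers closed on the knob near crop (262,255), with the hub seated at (325,385). Next I'll compute the circle's steps in tool axes.

```bash
python3 - <<'E'
import numpy as np
t=np.radians(215+9*np.arange(41)); P=0.06*np.c_[np.cos(t),np.sin(t)]; d=np.diff(P,axis=0)/0.4
for i in (0,10,20,30): print([[round(b,4),round(a,4),0,0,0,0,1] for a,b in d[i:i+10]])
E
```

```text
[[np.float64(-0.0182), np.float64(0.015), 0, 0, 0, 0, 1], [np.float64(-0.0156), np.float64(0.0176), 0, 0, 0, 0, 1], [np.float64(-0.0126), np.float64(0.0199), 0, 0, 0, 0, 1], [np.float64(-0.0094), np.float64(0.0216), 0, 0, 0, 0, 1], [np.float64(-0.0059), np.float64(0.0228), 0, 0, 0, 0, 1], [np.float64(-0.0023), np.float64(0.0234), 0, 0, 0, 0, 1], [np.float64(0.0014), np.float64(0.0235), 0, 0, 0, 0, 1], [np.float64(0.0051), np.float64(0.023), 0, 0, 0, 0, 1], [np.float64(0.0086), np.float64(0.0219), 0, 0, 0, 0, 1], [np.float64(0.0119), np.float64(0.0203), 0, 0, 0, 0, 1]]
[[np.float64(0.015), np.float64(0.0182), 0, 0, 0, 0, 1], [np.float64(0.0176), np.float64(0.0156), 0, 0, 0, 0, 1], [np.float64(0.0199), np.float64(0.0126), 0, 0, 0, 0, 1], [np.float64(0.0216), np.float64(0.0094), 0, 0, 0, 0, 1], [np.float64(0.0228), np.float64(0.0059), 0, 0, 0, 0, 1], [np.float64(0.0234), np.float64(0.0023), 0, 0, 0, 0, 1], [np.float64(0.0235), np.float64(-0.0014), 0, 0, 0, 0, 1], [np.float64(0.023), np.float64(-0.0051), 0, 0, 0, 0, 1], [np.float64(0.0219), np.float64(-0.0086), 0, 0, 0, 0, 1], [np.float6
[... 515 characters left out ...]
p.float64(-0.0086), np.float64(-0.0219), 0, 0, 0, 0, 1], [np.float64(-0.0119), np.float64(-0.0203), 0, 0, 0, 0, 1]]
[[np.float64(-0.015), np.float64(-0.0182), 0, 0, 0, 0, 1], [np.float64(-0.0176), np.float64(-0.0156), 0, 0, 0, 0, 1], [np.float64(-0.0199), np.float64(-0.0126), 0, 0, 0, 0, 1], [np.float64(-0.0216), np.float64(-0.0094), 0, 0, 0, 0, 1], [np.float64(-0.0228), np.float64(-0.0059), 0, 0, 0, 0, 1], [np.float64(-0.0234), np.float64(-0.0023), 0, 0, 0, 0, 1], [np.float64(-0.0235), np.float64(0.0014), 0, 0, 0, 0, 1], [np.float64(-0.023), np.float64(0.0051), 0, 0, 0, 0, 1], [np.float64(-0.0219), np.float64(0.0086), 0, 0, 0, 0, 1], [np.float64(-0.0203), np.float64(0.0119), 0, 0, 0, 0, 1]]
```

jog_arm([
  [[-0.0182, 0.015, 0, 0, 0, 0, 1], [-0.0156, 0.0176, 0, 0, 0, 0, 1], [-0.0126, 0.0199, 0, 0, 0, 0, 1], [-0.0094, 0.0216, 0, 0, 0, 0, 1], [-0.0059, 0.0228, 0, 0, 0, 0, 1], [0, 0, 0, 0, 0, 0, 1]],
])

```text
clock: 5.37
ee_pos: [0.535, 0.091, 0.1038]
tcp_rot: [2.222, 2.22, 0.001]
wrist_force: [-0.5, -1.3, 5.7]
gripper_width: 0.29
gripper_force: 28.8
```

jog_arm([
  [[-0.0023, 0.0234, 0, 0, 0, 0, 1], [0.0014, 0.0235, 0, 0, 0, 0, 1], [0.0051, 0.023, 0, 0, 0, 0, 1], [0.0086, 0.0219, 0, 0, 0, 0, 1], [0.0119, 0.0203, 0, 0, 0, 0, 1], [0, 0, 0, 0, 0, 0, 1]],
])

```text
clock: 5.87
ee_pos: [0.5799, 0.1016, 0.1039]
tcp_rot: [2.22, 2.221, 0.001]
wrist_force: [0.0, -1.2, 4.9]
gripper_width: 0.296
gripper_force: 28.8
```

```bash
python3 - <<'E'
from h import *
for n in("scene","top"):
    p,d=vision.capture(n); cv2.imwrite(f"pics/{n}2.png",p)
a=cv2.imread("pics/scene2.png")[140:320,290:490]; cv2.imwrite("pics/crop2.png",cv2.resize(a,(660,594),interpolation=cv2.INTER_CUBIC))
E
```

```text
(no output)
```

View pics/crop2.png

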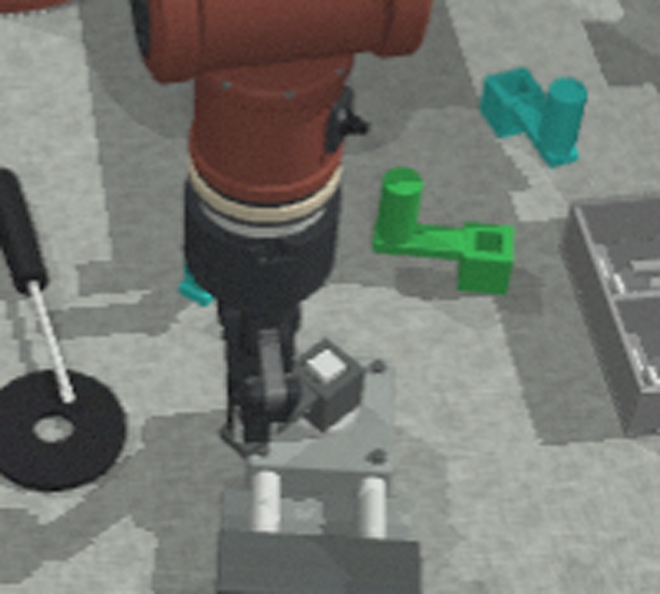

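The crank has followed the hand a quarter turn: knob near crop (262,400), hub seated at (330,385). Forces are low, so I'll continue.

jog_arm([
  [[0.015, 0.0182, 0, 0, 0, 0, 1], [0.0176, 0.0156, 0, 0, 0, 0, 1], [0.0199, 0.0126, 0, 0, 0, 0, 1], [0.0216, 0.0094, 0, 0, 0, 0, 1], [0.0228, 0.0059, 0, 0, 0, 0, 1], [0.0234, 0.0023, 0, 0, 0, 0, 1], [0.0235, -0.0014, 0, 0, 0, 0, 1], [0.023, -0.0051, 0, 0, 0, 0, 1], [0.0219, -0.0086, 0, 0, 0, 0, 1], [0.0203, -0.0119, 0, 0, 0, 0, 1]],
])

```text
clock: 6.8
ee_pos: [0.5941, 0.1847, 0.1039]
tcp_rot: [2.219, 2.22, 0.002]
wrist_force: [0.7, -3.7, 4.4]
gripper_width: 0.297
gripper_force: 28.8
```

jog_arm([
  [[0.0182, -0.015, 0, 0, 0, 0, 1], [0.0156, -0.0176, 0, 0, 0, 0, 1], [0.0126, -0.0199, 0, 0, 0, 0, 1], [0.0094, -0.0216, 0, 0, 0, 0, 1], [0.0059, -0.0228, 0, 0, 0, 0, 1], [0.0023, -0.0234, 0, 0, 0, 0, 1], [-0.0014, -0.0235, 0, 0, 0, 0, 1], [-0.0051, -0.023, 0, 0, 0, 0, 1], [-0.0086, -0.0219, 0, 0, 0, 0, 1], [-0.0119, -0.0203, 0, 0, 0, 0, 1]],
])

```text
clock: 7.63
ee_pos: [0.5099, 0.1998, 0.1038]
tcp_rot: [2.22, 2.221, 0.004]
wrist_force: [5.6, -2.4, 4.6]
gripper_width: 0.291
gripper_force: 28.7
```

jog_arm([
  [[-0.015, -0.0182, 0, 0, 0, 0, 1], [-0.0176, -0.0156, 0, 0, 0, 0, 1], [-0.0199, -0.0126, 0, 0, 0, 0, 1], [-0.0216, -0.0094, 0, 0, 0, 0, 1], [-0.0228, -0.0059, 0, 0, 0, 0, 1], [-0.0234, -0.0023, 0, 0, 0, 0, 1], [-0.0235, 0.0014, 0, 0, 0, 0, 1], [-0.023, 0.0051, 0, 0, 0, 0, 1], [-0.0219, 0.0086, 0, 0, 0, 0, 1], [-0.0203, 0.0119, 0, 0, 0, 0, 1]],
])

```text
clock: 8.47
ee_pos: [0.4936, 0.1179, 0.1036]
tcp_rot: [-2.219, -2.215, -0.004]
wrist_force: [1.4, 5.3, 7.3]
gripper_width: 0.294
gripper_force: 29.2
```

jog_arm([
  [[-0.0182, 0.015, 0, 0, 0, 0, 1], [-0.0156, 0.0176, 0, 0, 0, 0, 1], [-0.0126, 0.0199, 0, 0, 0, 0, 1], [-0.0094, 0.0216, 0, 0, 0, 0, 1], [-0.0059, 0.0228, 0, 0, 0, 0, 1], [-0.0023, 0.0234, 0, 0, 0, 0, 1], [0.0014, 0.0235, 0, 0, 0, 0, 1], [0.0051, 0.023, 0, 0, 0, 0, 1], [0.0086, 0.0219, 0, 0, 0, 0, 1], [0.0119, 0.0203, 0, 0, 0, 0, 1]],
])

```text
clock: 9.3
ee_pos: [0.5768, 0.0996, 0.1037]
tcp_rot: [-2.22, -2.219, 0.008]
wrist_force: [-0.9, -4.6, 10.4]
gripper_width: 0.296
gripper_force: 29.3
```

```bash
python3 - <<'E'
from h import *
p,d=vision.capture("scene"); cv2.imwrite("pics/scene3.png",p)
a=p[140:410,290:490]; cv2.imwrite("pics/crop3.png",cv2.resize(a,(440,594),interpolation=cv2.INTER_CUBIC))
s=ctrl.observe(); print({k:np.round(s[k],4) for k in("ee_pos","wrist_force","gripper_width")})
E
```

```text
{'ee_pos': array([0.5784, 0.1007, 0.1038]), 'wrist_force': array([ 1.6544, -6.1923,  7.8433]), 'gripper_width': np.float64(0.3012)}
```

View pics/crop3.png

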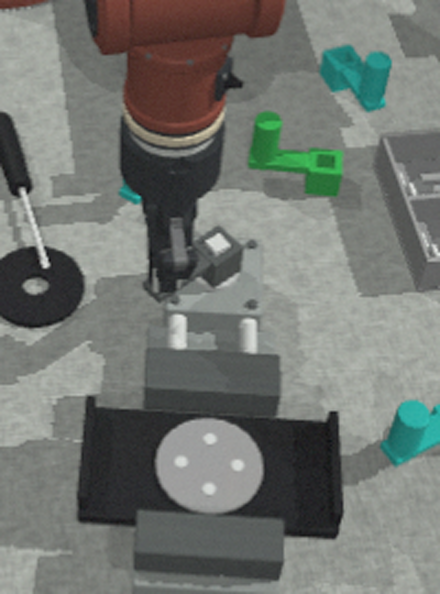

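The hub is still seated at crop (220,250) with the knob in the fingers, and the plate is lying between the jaws around (210,465). 1.25 turns are done; I'll continue the second turn.

jog_arm([
  [[0.015, 0.0182, 0, 0, 0, 0, 1], [0.0176, 0.0156, 0, 0, 0, 0, 1], [0.0199, 0.0126, 0, 0, 0, 0, 1], [0.0216, 0.0094, 0, 0, 0, 0, 1], [0.0228, 0.0059, 0, 0, 0, 0, 1], [0.0234, 0.0023, 0, 0, 0, 0, 1], [0.0235, -0.0014, 0, 0, 0, 0, 1], [0.023, -0.0051, 0, 0, 0, 0, 1], [0.0219, -0.0086, 0, 0, 0, 0, 1], [0.0203, -0.0119, 0, 0, 0, 0, 1], [0.0182, -0.015, 0, 0, 0, 0, 1], [0.0156, -0.0176, 0, 0, 0, 0, 1], [0.0126, -0.0199, 0, 0, 0, 0, 1], [0.0094, -0.0216, 0, 0, 0, 0, 1], [0.0059, -0.0228, 0, 0, 0, 0, 1], [0.0023, -0.0234, 0, 0, 0, 0, 1], [-0.0014, -0.0235, 0, 0, 0, 0, 1], [-0.0051, -0.023, 0, 0, 0, 0, 1], [-0.0086, -0.0219, 0, 0, 0, 0, 1], [-0.0119, -0.0203, 0, 0, 0, 0, 1]],
])

```text
clock: 11.02
ee_pos: [0.5096, 0.1996, 0.1038]
tcp_rot: [2.221, 2.221, 0.003]
wrist_force: [5.0, -3.3, 4.4]
gripper_width: 0.295
gripper_force: 28.7
```

jog_arm([
  [[-0.015, -0.0182, 0, 0, 0, 0, 1], [-0.0176, -0.0156, 0, 0, 0, 0, 1], [-0.0199, -0.0126, 0, 0, 0, 0, 1], [-0.0216, -0.0094, 0, 0, 0, 0, 1], [-0.0228, -0.0059, 0, 0, 0, 0, 1], [-0.0234, -0.0023, 0, 0, 0, 0, 1], [-0.0235, 0.0014, 0, 0, 0, 0, 1], [-0.023, 0.0051, 0, 0, 0, 0, 1], [-0.0219, 0.0086, 0, 0, 0, 0, 1], [-0.0203, 0.0119, 0, 0, 0, 0, 1], [-0.0182, 0.015, 0, 0, 0, 0, 1], [-0.0156, 0.0176, 0, 0, 0, 0, 1], [-0.0126, 0.0199, 0, 0, 0, 0, 1], [-0.0094, 0.0216, 0, 0, 0, 0, 1], [-0.0059, 0.0228, 0, 0, 0, 0, 1], [-0.0023, 0.0234, 0, 0, 0, 0, 1], [0.0014, 0.0235, 0, 0, 0, 0, 1], [0.0051, 0.023, 0, 0, 0, 0, 1], [0.0086, 0.0219, 0, 0, 0, 0, 1], [0.0119, 0.0203, 0, 0, 0, 0, 1]],
])

```text
clock: 12.68
ee_pos: [0.5766, 0.0993, 0.1037]
tcp_rot: [-2.22, -2.219, 0.009]
wrist_force: [-0.8, -6.0, 11.0]
gripper_width: 0.293
gripper_force: 29.4
```

jog_arm([
  [[0.015, 0.0182, 0, 0, 0, 0, 1], [0.0176, 0.0156, 0, 0, 0, 0, 1], [0.0199, 0.0126, 0, 0, 0, 0, 1], [0.0216, 0.0094, 0, 0, 0, 0, 1], [0.0228, 0.0059, 0, 0, 0, 0, 1], [0.0234, 0.0023, 0, 0, 0, 0, 1], [0.0235, -0.0014, 0, 0, 0, 0, 1], [0.023, -0.0051, 0, 0, 0, 0, 1], [0.0219, -0.0086, 0, 0, 0, 0, 1], [0.0203, -0.0119, 0, 0, 0, 0, 1], [0.0182, -0.015, 0, 0, 0, 0, 1], [0.0156, -0.0176, 0, 0, 0, 0, 1], [0.0126, -0.0199, 0, 0, 0, 0, 1], [0.0094, -0.0216, 0, 0, 0, 0, 1], [0.0059, -0.0228, 0, 0, 0, 0, 1], [0.0023, -0.0234, 0, 0, 0, 0, 1], [-0.0014, -0.0235, 0, 0, 0, 0, 1], [-0.0051, -0.023, 0, 0, 0, 0, 1], [-0.0086, -0.0219, 0, 0, 0, 0, 1], [-0.0119, -0.0203, 0, 0, 0, 0, 1]],
])

```text
clock: 14.35
ee_pos: [0.5095, 0.1995, 0.1038]
tcp_rot: [2.221, 2.222, 0.002]
wrist_force: [5.0, -0.9, 5.3]
gripper_width: 0.295
gripper_force: 28.8
```

jog_arm([
  [[-0.015, -0.0182, 0, 0, 0, 0, 1], [-0.0176, -0.0156, 0, 0, 0, 0, 1], [-0.0199, -0.0126, 0, 0, 0, 0, 1], [-0.0216, -0.0094, 0, 0, 0, 0, 1], [-0.0228, -0.0059, 0, 0, 0, 0, 1], [-0.0234, -0.0023, 0, 0, 0, 0, 1], [-0.0235, 0.0014, 0, 0, 0, 0, 1], [-0.023, 0.0051, 0, 0, 0, 0, 1], [-0.0219, 0.0086, 0, 0, 0, 0, 1], [-0.0203, 0.0119, 0, 0, 0, 0, 1], [-0.0091, 0.0075, 0, 0, 0, 0, 1], [0, 0, 0, 0, 0, 0, 1], [0, 0, 0, 0, 0, 0, 1], [0, 0, 0, 0, 0, 0, 1]],
])

```text
clock: 15.52
ee_pos: [0.4969, 0.1133, 0.1036]
tcp_rot: [-2.22, -2.217, -0.001]
wrist_force: [0.3, 0.5, 8.6]
gripper_width: 0.296
gripper_force: 29.2
```

Release, wait, then rise.

jog_arm([
  [[0, 0, 0, 0, 0, 0, -1], [0, 0, 0, 0, 0, 0, -1], [0, 0, 0, 0, 0, 0, -1], [0, 0, 0, 0, 0, 0, -1], [0, 0, 0, 0, 0, 0, -1], [0, 0, 0, 0, 0, 0, -1], [0, 0, 0, 0, 0, 0, -1], [0, 0, 0, 0, 0, 0, -1], [0, 0, 0, 0, 0, 0, -1], [0, 0, 0, 0, 0, 0, -1], [0, 0, 0, 0, 0, 0, -1], [0, 0, 0, 0, 0, 0, -1]],
])

```text
clock: 16.52
ee_pos: [0.498, 0.1125, 0.1033]
tcp_rot: [-2.221, -2.222, -0.0]
wrist_force: [0.8, 0.5, -0.1]
gripper_width: 1.0
gripper_force: 0.0
```

jog_arm([
  [[0, 0, -0.02, 0, 0, 0, -1], [0, 0, -0.03, 0, 0, 0, -1], [0, 0, -0.04, 0, 0, 0, -1], [0, 0, -0.05, 0, 0, 0, -1], [0, 0, -0.05, 0, 0, 0, -1], [0, 0, -0.05, 0, 0, 0, -1], [0, 0, -0.05, 0, 0, 0, -1], [-0.09, 0, 0, 0, 0, 0, -1], [-0.09, 0, 0, 0, 0, 0, -1], [-0.09, 0, 0, 0, 0, 0, -1], [-0.09, 0, 0, 0, 0, 0, -1], [-0.09, 0, 0, 0, 0, 0, -1], [-0.09, 0, 0, 0, 0, 0, -1], [0, 0, 0, 0, 0, 0, -1], [0, 0, 0, 0, 0, 0, -1], [0, 0, 0, 0, 0, 0, -1]],
])

```text
clock: 17.85
ee_pos: [0.4982, -0.1035, 0.2202]
tcp_rot: [2.222, 2.22, 0.002]
wrist_force: [0.2, 0.1, -0.1]
gripper_width: 0.998
gripper_force: 0.0
```

```bash
python3 - <<'E'
from h import *
p,d=vision.capture("top"); W=cloud("top",d); cv2.imwrite("pics/top4.png",p)
ps,_=vision.capture("scene")
W0=np.load("pics/top0.npy")
for w in(W0,W):
    q=w[215:275,255:310].reshape(-1,3); k=q[(q[:,2]>.125)&(q[:,2]<.155)]; h=q[(q[:,2]>.085)&(q[:,2]<.105)]
    print("knob",k.mean(0).round(4),len(k),"arm/hub",np.median(h,0).round(4),len(h))
for im in (cv2.imread("pics/top0.png"),p):
    g=cv2.GaussianBlur(im,(3,3),0)[115:185,255:330].min(2); m=(g>75).astype(np.uint8)
    print("bright centroid",np.argwhere(m).mean(0),m.sum())
s=ctrl.observe(); print(s["wrist_force"],s["gripper_width"],s["ee_pos"],s["clock"])
cv2.imwrite("pics/fin.png",np.hstack([cv2.resize(p[90:280,220:370],(390,494)),cv2.resize(ps[190:420,300:480],(387,494))]))
E
```

```text
knob [0.4932 0.1179 0.1409] 161 arm/hub [0.5334 0.144  0.094 ] 446
knob [0.4947 0.1151 0.1408] 160 arm/hub [0.5329 0.1438 0.0939] 450
bright centroid [33.50790639 36.15749526] 1581
bright centroid [38.50629723 35.75214106] 1985
[ 0.15940694 -0.38576023  0.34277708] 0.9952084638815978 [ 0.49811876 -0.10251686  0.21976971] 17.95
```

View pics/fin.png

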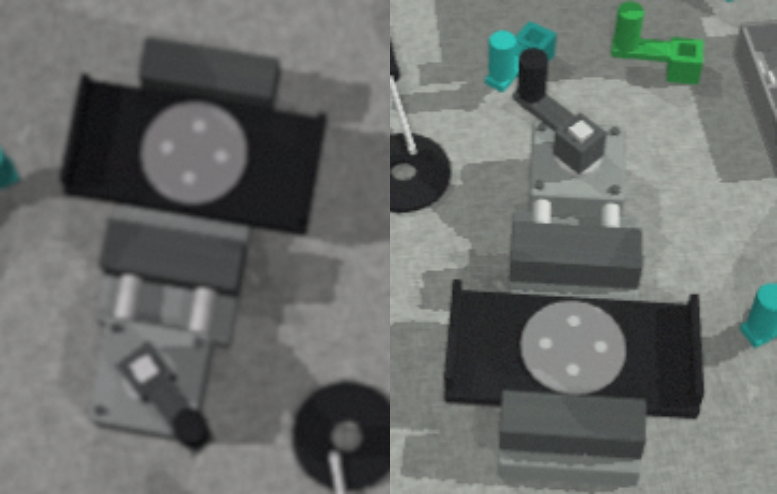

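The left half (top view) shows the jaw backed off, with a gap at about (180,225), and the plate still in place. The crank is seated at (145,370), with its knob at (190,428) back at its starting angle. The hand is clear.

```bash
python3 -c "
from rig import job
print(job.finish_job())"
```

```text
the job is handed in; nothing more can be done
None
```

I wound the crank three full turns anticlockwise by its knob, released it and handed the job in at about 18 s; the last pictures show the crank seated on its shaft, the jaw backed off and the plate lying in the vise, and I kept clear of the other vise's crank (no verdict was returned).

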